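# Turn the leaf plate over in the turning tray and square it onto the stack

### The arm

A 6-joint arm with a two-finger parallel gripper is mounted at the origin on a cart in front of the work surface, level with it; the furniture and walls round the work are solid. World frame = base frame: x ahead of the robot, y to its left, z up, the work surface at z = 0. Lengths are in m, angles in rad, forces in N, time in s.
With the tool pointing down it reaches from about 0.375 to 0.975 m from the base axis. Payload 3.8 kg.
Tool frame: the origin (TCP) lies midway between the tips of the shut fingers; the grasp point (between the pads) lies 19 mm behind it; z points along the fingers, y is the line along which they close (so a half turn about z gives the same grasp; the last joint's range is limited). The gripper opens to 85 mm and grips with 20 to 120 N. Pads are 22 mm wide; open, the fingers measure 114 mm over their backs; the gripper's body (76 mm by 85 mm) begins 54 mm behind the grasp point. The pads swing forward as they close: fully open they stand 13 mm farther back than shut.
Start: joints at [-1.351, 0.264, 1.604, -0, 1.274, -0.037], TCP at [0.171, -0.653, 0.231] pointing down, gripper open.
Joint ranges: [-2.63, 2.63], [-0.94, 2.18], [0.31, 2.57], [-1.31, 4.45], [0, 2.66], [-2.55, 2.55]. Speed limits (rad/s): [2.57, 2.57, 3.14, 3.14, 3.14, 3.14].

### API

Orientations are given as a rotation vector (axis times angle).
In Python, from workcell import bot, cams gives the robot as it stands.
- The arm moves only by the tool play_rows, never from a script. Its argument "rows" is a list of rows, each a list of 2 entries, a list of its own where there are three numbers: the shift along the tool's x, y, z scaled (see below), then the turn, a rotation vector about the tool's x, y, z scaled (see below). A call has 1 to 20 rows; each row is the pose to reach, as a shift and turn from the pose commanded when the call began, along the tool's axes at that moment; what a row does not reach only later rows make up. The controller multiplies each number of a shift by 250 mm and each number of a turn by 45 degrees. A row lasts 1/12 s, in which the tool goes at most 41.7 mm and 7.16 degrees, less where a joint would pass 70% of its speed; a pose out of reach is approached as far as the arm can. A call with a number of a shift or a turn outside -1 to 1 is refused whole. A call with a gripper value outside its range is refused whole. "claw" is the opening, from -1 (shut) to 1 (fully open), set as the call begins (left out, the last holds). The fingers move at their own pace and stop on an object; "newtons" is the grip in N (left out, the last holds). Time passes only in rows, so rows that repeat a pose let the fingers close. It gives the time, the measured TCP pose, the force, the opening and the grip force at its end, in the units of the state.
- bot.read_state(): the state, without advancing time (a new reading comes with each control period).
- cams.read_camera(name): name is "scene" or "top" or "wrist"; returns a dict with "image" (420x560x3 uint8, red, green, blue), "K" (3x3 intrinsics, pixels), "k1" (the pictures are not rectified: a ray, as slopes to the right and down, at radius r is drawn at 1 + k1 r^2 times it, then the intrinsics apply), "T" (4x4, takes a point from camera to world coordinates); the wrist camera has in their place "mount" (4x4, takes a point from camera to tool coordinates, whose origin is the TCP and whose axes are the flange's). Camera axes: x right, y down, z forward; pixel columns grow to the right and rows downward; lengths in m; the calibration is good to about 2 mm. A picture is of the moment at which its call begins: read the wrist's pose just before it. There is no depth.
- bot.finish_job(): hands the job in; it is judged then, once.
The state is a dict: "time": time; "q": joint angles; "joint_vel": joint speeds; "joint_torque": joint torques, N m; "tool_pos": TCP position; "tcp_rot": TCP orientation; "wrist_force": force on the tool from outside, world axes, zero at the start; "torque": the same for the moment, N m; "width": opening from 0.0 (shut) to 1.0 (fully open); "grip_force": force on a finger pad.
Only numpy, scipy, OpenCV 4.12 (cv2) and the standard library are available. Lean on these libraries where they do the work, as an engineer would, in place of code of your own. Each camera call takes 0.05 s, during which the arm holds its last target. There are 200 camera calls.

### The job

The green-leaf specimen plate lies leaf side down in the blue hinged tray. Swing the tray up by its bar and past upright so that the plate tumbles onto the grey deck leaf side up, without the fingers touching the plate before it has turned over, and lay the tray back down flat. Then stack the plate, leaf side up, on the red-leaf plate in the corner holder, with both plates snug and square against the two metal fences, let go, and leave the other things on the table undisturbed.

Things in the scene. Friction and masses are not known exactly. Their poses are not given: they have to be found in the camera images.
- oak_plate: Plate to be turned: 80 x 50 x 12 mm, about 60 g, white with a pressed green leaf on one face, brown cork on the other. Origin at its centre; x along the 80 mm, y along the 50 mm, z out of the leaf face. Starts cork side up, loose in the tray, long side along the turner's y (within 0.05 rad), at most 10 mm from the tray's walls, so fingers do not fit round it there.
- turner: Fixed stand of the turning tray: wooden board 130 x 222 x 10 mm. Origin on the table under the middle of the hinge line. The hinge runs along its x; the tray lies on its +y side, the grey landing deck on its -y side.
- tray_hinge (a point): Middle of the hinge line, 24 mm above the table, fixed to the turner with its axes. The blue tray is 70 mm wide and 100 mm long from the hinge, open on top, its floor at hinge height, walls 14 mm above the floor all round, also at the hinge end, where the plate comes to stand as the tray rises.
- deck (a point): Middle of the grey deck's surface, 65 mm to the -y side of the hinge, 20 mm above the table; fixed to the turner with its axes. The deck runs from 18 to 112 mm from the hinge and is 124 mm wide (along x); a rail 6 mm higher closes its outer end. The plate turned over lies here with room for fingers at both long sides.
- tray (a joint): Angle of the tray (0.22 kg): 0 flat, grows as the free end swings up and over toward the deck, pi/2 upright, stop at 2.1 rad. The hinge is stiff (0.22 N m): the tray stays where it is left. Somewhere between 1.65 and 1.95 rad the plate topples over the hinge-end wall onto the deck, leaf side up.
- tray_bar (a point): Middle of the tray's handle bar: round, 10 mm thick (black sleeve 12 mm), parallel to the hinge, 142 mm from it, 24 mm above the table when flat; turns with the tray. 36 mm free between bar and tray end (open fingers to about 34 mm, not fully), only table below; 52 mm free between its side arms. Gripped across from above it turns in the pads, so the tool can stay upright all the swing.
- holder: Fixed corner holder: brown board 112 x 84 x 8 mm with two aluminium fences, tops 36 mm above the table. Origin on the table under the fences' inner corner. Fence faces: plane x = 0 (on the +x side) and plane y = 0 (+y side; two stubs, x -16 to 0 and -80 to -64 mm, with a 48 mm gap for a finger). Plates lie on the -x, -y side, long side along x; a squared plate's centre is at x = -40, y = -25 mm.
- corner (a point): Inner corner of the two fences at the top of the board, 8 mm above the table, axes those of the holder. The stacked plate's centre comes 18 mm above it.
- red_plate: A plate of the same size and make with a red leaf, lying loose, leaf side up and square in the corner holder, on the board. Origin at its centre, axes as those of the other plate.
- beaker: Bystander: clear plastic beaker 65 mm wide, 65 mm high, origin at the centre of its foot.
- blue_dropper: Bystander: dropper bottle with a red bulb, blue stain, 29 mm wide, 96 mm high, origin at the centre of its foot.
- lens: Bystander: hand lens 170 mm long, lying flat, origin at the centre of its underside.
- redpen: Bystander: red pen 148 mm long, lying flat between turner and holder, origin at the centre of its underside.
- pen: Bystander: green pen 148 mm long, lying flat, origin at the centre of its underside.
There are look-alikes about, which are no part of the job. There is more than one size of the red_plate; the job needs the larger.

How it is judged:
On the way:
1. the plate has tumbled leaf side up onto the deck, untouched by the fingers (angle between oak_plate's own z axis and vertical below 0.15 rad and contact force between the fingers and oak_plate below 0.2 N and x of oak_plate in the frame of deck between -0.06 and 0.06 m and y of oak_plate in the frame of deck between -0.05 and 0.05 m and z of oak_plate in the frame of deck below 0.02 m), for 0.2 s.
At the end, for the whole second after the job is handed in: The green-leaf plate lies flat and still, leaf side up, on the red-leaf plate in the corner holder; both plates are within 2.5 mm of both fences and square to them within 0.05 rad; the tray lies flat (below 0.12 rad) (angle between each of oak_plate, red_plate's own z axis and vertical below 0.08 rad and x of oak_plate in the frame of corner between -0.0425 and -0.0385 m and y of oak_plate in the frame of corner between -0.0275 and -0.0235 m and z of oak_plate in the frame of corner between 0.015 and 0.021 m and angle between the x axis of each of oak_plate, red_plate and the x axis of holder, either way round below 0.05 rad and x of red_plate in the frame of corner between -0.0425 and -0.0385 m and y of red_plate in the frame of corner between -0.0275 and -0.0235 m and z of red_plate in the frame of corner between 0.003 and 0.009 m and value of joint tray below 0.12 rad and linear speed of each of oak_plate, red_plate below 0.01 m/s); the robot touches nothing.
It fails at once if the fingers touch the green-leaf plate while its leaf side is down (contact force between the fingers and oak_plate above 0.5 N and angle between oak_plate's own z axis and vertical above 1.2 rad).
It fails at once if a bystander is pushed more than 3 cm from its place (distance of any of beaker, blue_dropper, lens, pen, redpen from where it was at the start of the episode above 0.03 m).
It also fails if it takes over 72 s, if anything falls off the work surface, if the arm or the gripper's body presses on something with over 40 N, if the wrist force passes 120 N, or if a joint passes its speed limit or range.

## Working session

There is one attempt and no reset: what is moved stays moved. The work goes in short steps, Python scripts to look and compute and a tool call to move; the robot and the scene stay as the last step left them, time stands still between calls to the robot, and variables do not carry over. Pictures are saved under pics/ and viewed, at most 10 in all, crops included, and the job is handed in when it is done.

Besides the shell and the picture viewer there is one more tool, called after "Emit:" as name(argument=value, ...) on one line, values as JSON. play_rows: Moves the arm, as the interface text tells. Its arguments: {"type":"object","properties":{"rows":{"type":"array","items":{"type":"array"}},"claw":{"type":"number"},"newtons":{"type":"number"}},"required":["rows"]}

```bash
mkdir -p pics; ls; cat > h.py <<'E'
import numpy as np, cv2
from scipy.spatial.transform import Rotation as R
def ray(c,T,u,v):
    K=c["K"];p=np.array([(u-K[0,2])/K[0,0],(v-K[1,2])/K[1,1]]);d=p.copy()
    for _ in range(20): d=p/(1+c["k1"]*(d@d))
    return T[:3,3],T[:3,:3]@np.array([*d,1])
def onz(c,T,u,v,z):
    o,d=ray(c,T,u,v);return o+d*(z-o[2])/d[2]
def proj(c,T,P):
    P=np.linalg.inv(T)@np.append(P,1);s=P[:2]/P[2];s=s*(1+c["k1"]*(s@s));K=c["K"]
    return np.array([K[0,0]*s[0]+K[0,2],K[1,1]*s[1]+K[1,2]])
def wristT(c,s):
    T=np.eye(4);T[:3,:3]=R.from_rotvec(s["tcp_rot"]).as_matrix();T[:3,3]=s["tool_pos"];return T@c["mount"]
def save(n,im,sc=1,box=None):
    if box: im=im[box[1]:box[3],box[0]:box[2]]
    im=cv2.resize(im,None,fx=sc,fy=sc,interpolation=cv2.INTER_CUBIC)
    cv2.imwrite(f"pics/{n}.png",im[:,:,::-1])
E
python3 - <<'E'
from workcell import bot,cams
from h import *
import pickle
for n in("top","scene"):
    c=cams.read_camera(n);pickle.dump(c,open(n+"0.pkl","wb"));save(n+"0",c["image"],1.42);print(n,c["K"],c["k1"],c["T"])
s=bot.read_state();print(s);w=cams.read_camera("wrist");print(w["mount"],w["K"],w["k1"])
E
```

```text
pics
top [[430.31242767   0.         282.4755439 ]
 [  0.         430.31242767 206.97139742]
 [  0.           0.           1.        ]] -0.03790651982546803 [[ 0.01485476 -0.97996119  0.19863385  0.31540777]
 [-0.99974383 -0.01794925 -0.01378727 -0.00175778]
 [ 0.01707632 -0.19837816 -0.97997679  1.21528631]
 [ 0.          0.          0.          1.        ]]
scene [[397.05566125   0.         279.86767722]
 [  0.         397.05566125 208.03393222]
 [  0.           0.           1.        ]] -0.08239204963154047 [[ 0.67212819 -0.3306116   0.66252522 -0.02255321]
 [-0.74028465 -0.31807044  0.59229202 -0.52818561]
 [ 0.01491107 -0.88855341 -0.4585308   0.45224484]
 [ 0.          0.          0.          1.        ]]
{'time': 0.1, 'q': array([-1.35092443e+00,  2.64689906e-01,  1.60526323e+00, -1.26498330e-05,
        1.27369000e+00, -3.68961058e-02]), 'joint_vel': array([-0.00063401, -0.0025311 , -0.00357287,  0.00111804, -0.00048277,
       -0.00032802]), 'joint_torque': array([ 4.40615040e-04, -5.16707218e+01, -3.68590522e+01, -1.34789884e-04,
        6.27865884e-03, -2.00337632e-05]), 'tool_pos': array([ 0.17127084, -0.65221811,  0.23006444]), 'tcp_rot': array([-3.11371285e+00, -4.01967666e-01,  3.12972293e-04]), 'wrist_force': array([-0.24287015,  0.8777478 ,  0.0204829 ]), 'torque': array([0.04069115, 0.01510978, 0.01674213]), 'grip_force': 0.0, 'width': 0.999584626220414}
[[ 4.75510985e-04 -9.45083605e-01 -3.26828323e-01  8.48723459e-02]
 [ 9.99999394e-01  1.24937890e-04  1.09364434e-03  5.63379646e-04]
 [-9.92752094e-04 -3.26828645e-01  9.45083092e-01 -1.42009684e-01]
 [ 0.00000000e+00  0.00000000e+00  0.00000000e+00  1.00000000e+00]] [[318.00074843   0.         275.56950748]
 [  0.         318.00074843 207.22496344]
 [  0.           0.           1.        ]] 0.014310386908318427
```

View pics/top0.png

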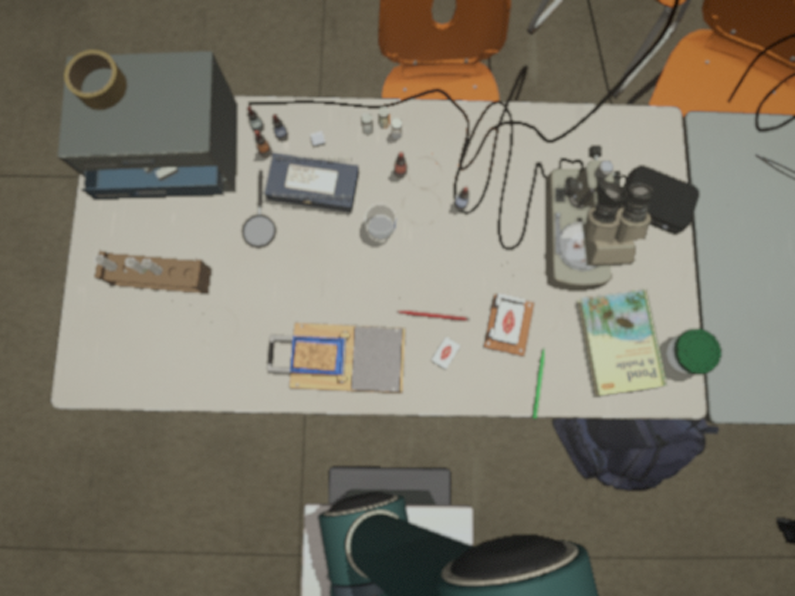

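View pics/scene0.png

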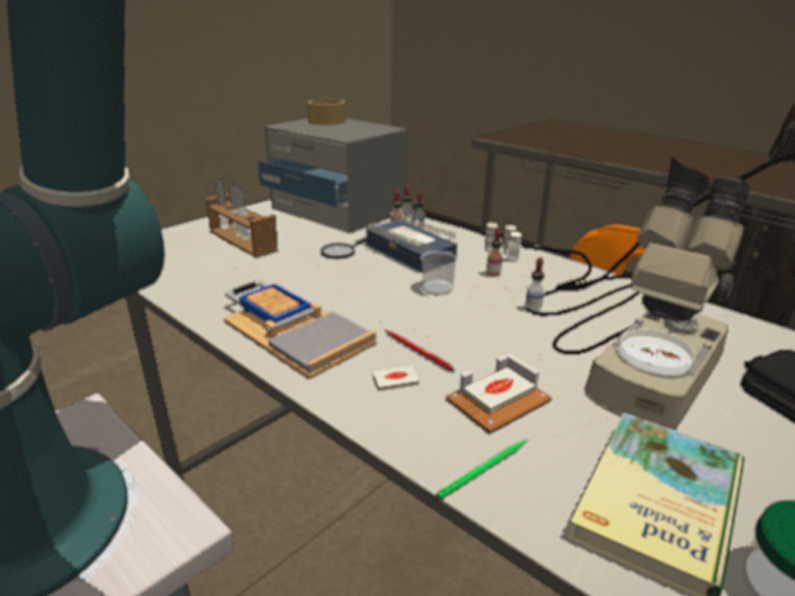

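The top view shows the turner at (347,357), with the bar at left (272,354), the tray at (318,355) and the deck at (378,358). The holder is at (508,322).

Candidates for the red plate: the large plate in the holder at (510,320) and the small red-leaf card on the table at (446,352), which is the look-alike. Only one plate is in the tray, cork up at (318,355). I choose the tray plate and the holder plate, and will check both in one close crop.

```bash
python3 - <<'E'
import pickle
from h import *
c=pickle.load(open("top0.pkl","rb"))["image"]
a=cv2.resize(c[222:282,184:290],None,fx=7.5,fy=7.5,interpolation=cv2.INTER_CUBIC)[:,:795]
b=cv2.resize(c[200:255,334:384],None,fx=0.1,fy=0.1) if 0 else None
save("turner",c,7.5,(184,222,290,282))
s=pickle.load(open("scene0.pkl","rb"))["image"]
A=cv2.resize(c[202:254,336:382],None,fx=8,fy=8,interpolation=cv2.INTER_CUBIC)
B=cv2.resize(s[245:305,310:390],None,fx=5,fy=5,interpolation=cv2.INTER_CUBIC)
o=np.zeros((416,368+400,3),np.uint8);o[:416,:368]=A;o[:300,368:]=B
save("holder",o)
E
```

```text
(no output)
```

View pics/turner.png

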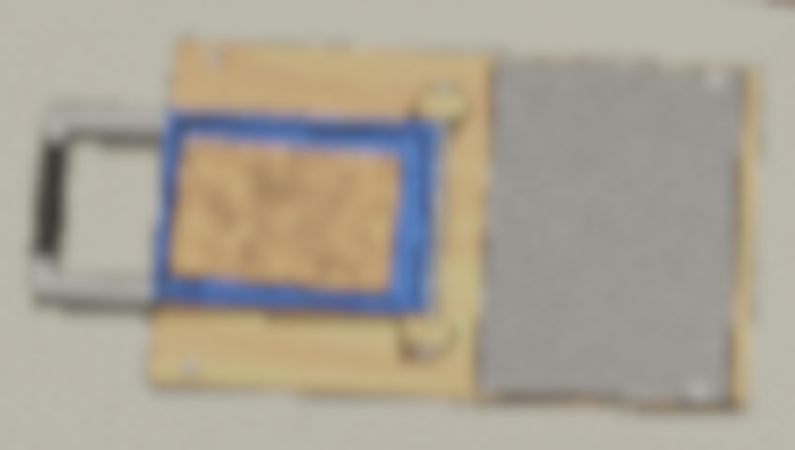

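View pics/holder.png

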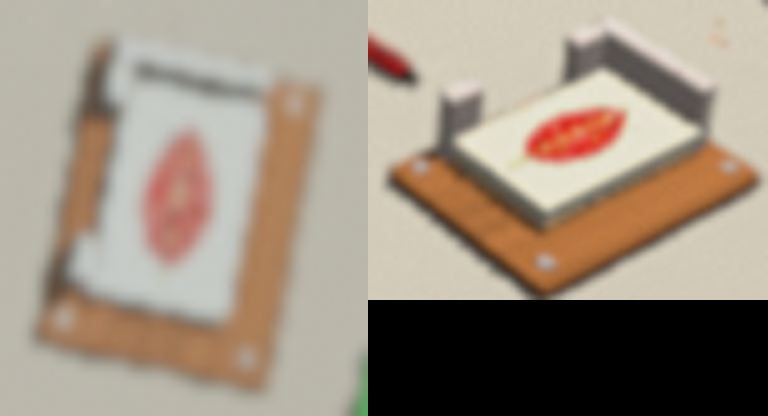

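Both choices are confirmed. In the turner crop the tray plate is cork up at (285,215) and the bar's sleeve is at (48,200). In the holder crop the large red-leaf plate is at (180,200), with the fence corner at upper left.

```bash
cat > rough.py <<'E'
import pickle
from h import *
from scipy.optimize import least_squares
c=pickle.load(open("top0.pkl","rb"))
def fit(pts,k,ox,oy,x0):
    P=[((u+.5)/k-.5+ox,(v+.5)/k-.5+oy,p) for u,v,p in pts]
    def f(x):
        r=[]
        for u,v,p in P:
            cs,sn=np.cos(x[2]),np.sin(x[2])
            r+=list(proj(c,c["T"],[x[0]+cs*p[0]-sn*p[1],x[1]+sn*p[0]+cs*p[1],p[2]])-[u,v])
        return r
    s=least_squares(f,x0);return s.x,np.abs(s.fun).max()
t=fit([(490,60,(.062,-.018,.02)),(748,68,(.062,-.112,.02)),(478,400,(-.062,-.018,.02)),(732,405,(-.062,-.112,.02)),
 (180,40,(.065,.110,.01)),(152,388,(-.065,.110,.01)),(48,200,(0,.142,.024))],7.5,184,222,[.4,.1,0])
h=fit([(130,82,(0,0,.02)),(270,92,(0,-.05,.02)),(225,325,(-.08,-.05,.02)),(97,298,(-.08,0,.02))],8,336,202,[.5,-.2,0])
print(t,h)
E
python3 rough.py; python3 - <<'E'
import sys;sys.path.insert(0,'.')
from workcell import bot;from h import *
s=bot.read_state();print(R.from_rotvec(s["tcp_rot"]).as_matrix().round(3))
E
```

```text
(array([ 0.43027435,  0.09033361, -0.02892357]), np.float64(2.2070397102453967)) (array([ 0.54940471, -0.21501617, -0.17107043]), np.float64(1.2581053481437152))
[[ 0.967  0.254 -0.   ]
 [ 0.254 -0.967  0.002]
 [ 0.    -0.002 -1.   ]]
```

```bash
cat >> h.py <<'E'
def plan(s,pos,yaw):
    A=R.from_rotvec(s["tcp_rot"]);B=R.from_euler('z',yaw)*R.from_euler('x',np.pi)
    d=A.inv().apply(np.array(pos)-s["tool_pos"])/.25;t=(A.inv()*B).as_rotvec()/(np.pi/4)
    print("shift",d.round(4),"turn",t.round(4),"rows~",int(max(np.linalg.norm(d)*6,np.linalg.norm(t)*45/7.16))+2)
E
python3 - <<'E'
from workcell import bot;from h import *
s=bot.read_state();plan(s,[.54,-.235,.17],-.171)
E
```

```text
shift [ 1.8503 -1.2395  0.2432] turn [-2.200e-03  4.000e-04  5.447e-01] rows~ 15
```

Emit:
play_rows(rows=[[[0.95, -0.62, 0], [0, 0, 0.545]], [[0.95, -0.62, 0], [0, 0, 0.545]], [[0.95, -0.62, 0], [0, 0, 0.545]], [[0.95, -0.62, 0], [0, 0, 0.545]], [[0.95, -0.62, 0], [0, 0, 0.545]], [[0.95, -0.62, 0], [0, 0, 0.545]], [[0.95, -0.62, 0], [0, 0, 0.545]], [[0.95, -0.62, 0], [0, 0, 0.545]], [[0.95, -0.62, 0], [0, 0, 0.545]]], claw=1, newtons=40)

```text
time: 0.9
tool_pos: [0.3628, -0.4411, 0.2311]
tcp_rot: [-3.131, 0.263, 0.001]
wrist_force: [-0.1, -0.9, 0.4]
width: 1.0
grip_force: 0.0
```

```bash
python3 - <<'E'
from workcell import bot;from h import *
s=bot.read_state();print(s["tool_pos"],s["width"]);plan(s,[.54,-.235,.17],-.171)
E
```

```text
[ 0.36277624 -0.44114906  0.23108739] 0.9999264832787363
shift [ 0.5616 -0.9312  0.2441] turn [-0.      0.0006  0.0045] rows~ 8
```

Emit:
play_rows(rows=[[[0.56, -0.93, 0.24], [0, 0, 0]], [[0.56, -0.93, 0.24], [0, 0, 0]], [[0.56, -0.93, 0.24], [0, 0, 0]], [[0.56, -0.93, 0.24], [0, 0, 0]], [[0.56, -0.93, 0.24], [0, 0, 0]], [[0.56, -0.93, 0.24], [0, 0, 0]], [[0.56, -0.93, 0.24], [0, 0, 0]], [[0.56, -0.93, 0.24], [0, 0, 0]], [[0.56, -0.93, 0.24], [0, 0, 0]], [[0.56, -0.93, 0.24], [0, 0, 0]]])

```text
time: 1.73
tool_pos: [0.5388, -0.2388, 0.1711]
tcp_rot: [3.129, -0.27, -0.001]
wrist_force: [-0.1, -0.3, 0.8]
width: 1.001
grip_force: 0.0
```

```bash
python3 - <<'E'
from workcell import bot,cams;from h import *
import pickle
s=bot.read_state();c=cams.read_camera("wrist");pickle.dump((s,c),open("w1.pkl","wb"));save("w1",c["image"],1.42);print(s["tool_pos"])
plan(s,[.46,.19,.17],-.029)
E
```

```text
[ 0.53882263 -0.23875616  0.17108439]
shift [-0.6039 -1.6358  0.0035] turn [ 0.0009  0.0009 -0.1819] rows~ 12
```

View pics/w1.png

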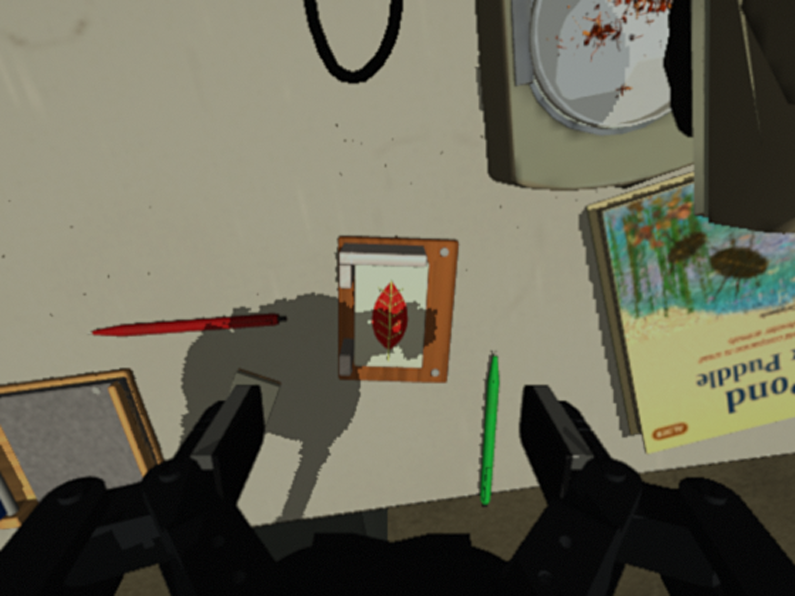

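The wrist view shows the holder from (338,237) to (445,382), with the plate in it spanning about (354,265) to (424,369). The red pen is at (190,325), the green pen at (490,430), and the microscope is close on the right.

```bash
cat >> h.py <<'E'
from scipy.optimize import least_squares
def fitp(c,T,pts,k,x0,ox=0,oy=0,extra=None):
    def f(x):
        r=[];cs,sn=np.cos(x[2]),np.sin(x[2])
        for u,v,p in pts:
            q=[x[0]+cs*p[0]-sn*p[1],x[1]+sn*p[0]+cs*p[1],p[2]]
            r+=list(proj(c,T,q)-[(u+.5)/k-.5+ox,(v+.5)/k-.5+oy])
        return r
    s=least_squares(f,x0);return s.x.round(4),s.fun.round(1)
E
python3 - <<'E'
from h import *;import pickle
s,c=pickle.load(open("w1.pkl","rb"));T=wristT(c,s)
# board rectangle centre fit
print(fitp(c,T,[(338,237,(.056,.042,.008)),(459,240,(.056,-.042,.008)),(445,382,(-.056,-.042,.008)),(339,380,(-.056,.042,.008))],1.42,[.5,-.23,-.17]))
# red plate centre
x,f=fitp(c,T,[(355,264,(.04,.025,.02)),(428,264,(.04,-.025,.02)),(424,369,(-.04,-.025,.02)),(355,367,(-.04,.025,.02))],1.42,[.5,-.23,-.17]);print(x,f)
print("corner",x[:2]+R.from_euler('z',x[2]).apply([.04,.025,0])[:2])
print(c["image"].shape)
E
```

```text
(array([ 0.5034, -0.2361, -0.2061]), array([-0.8, -0.9,  0.3, -0.1,  1.6,  1.1, -1. ,  0.2]))
[ 0.5054 -0.233  -0.1889] [-0.6 -1.2  0.5 -0.3 -0.1  0.5  0.1  1.2]
corner [ 0.54938292 -0.21595586]
(420, 560, 3)
```

Emit:
play_rows(rows=[[[-0.3, -0.82, 0], [0, 0, 0]], [[-0.3, -0.82, 0], [0, 0, 0]], [[-0.3, -0.82, 0], [0, 0, 0]], [[-0.3, -0.82, 0], [0, 0, 0]], [[-0.3, -0.82, 0], [0, 0, 0]], [[-0.3, -0.82, 0], [0, 0, -0.18]], [[-0.3, -0.82, 0], [0, 0, -0.18]], [[-0.3, -0.82, 0], [0, 0, -0.18]]])

```text
time: 2.45
tool_pos: [0.5005, -0.0236, 0.172]
tcp_rot: [3.14, -0.049, 0.002]
wrist_force: [-0.4, -0.9, 0.0]
width: 0.997
grip_force: 0.0
```

```bash
python3 - <<'E'
from workcell import bot;from h import *
s=bot.read_state();print(s["tool_pos"]);plan(s,[.46,.19,.17],-.029)
E
```

```text
[ 0.50049949 -0.02364415  0.17195078]
shift [-0.1886 -0.8491  0.0067] turn [ 0.0012 -0.0018 -0.0029] rows~ 7
```

Emit:
play_rows(rows=[[[-0.19, -0.85, 0], [0, 0, 0]], [[-0.19, -0.85, 0], [0, 0, 0]], [[-0.19, -0.85, 0], [0, 0, 0]], [[-0.19, -0.85, 0], [0, 0, 0]], [[-0.19, -0.85, 0], [0, 0, 0]], [[-0.19, -0.85, 0], [0, 0, 0]], [[-0.19, -0.85, 0], [0, 0, 0]], [[-0.19, -0.85, 0], [0, 0, 0]]], claw=-0.25)

```text
time: 3.12
tool_pos: [0.4602, 0.1899, 0.1714]
tcp_rot: [3.14, -0.049, 0.001]
wrist_force: [0.1, -0.1, -0.3]
width: 0.374
grip_force: 0.0
```

```bash
python3 - <<'E'
from workcell import bot,cams;from h import *
import pickle
s=bot.read_state();c=cams.read_camera("wrist");pickle.dump((s,c),open("w2.pkl","wb"));save("w2",c["image"],1.42);print(s["tool_pos"],s["width"])
E
```

```text
[0.46017772 0.1898839  0.17138266] 0.3744039871371225
```

View pics/w2.png

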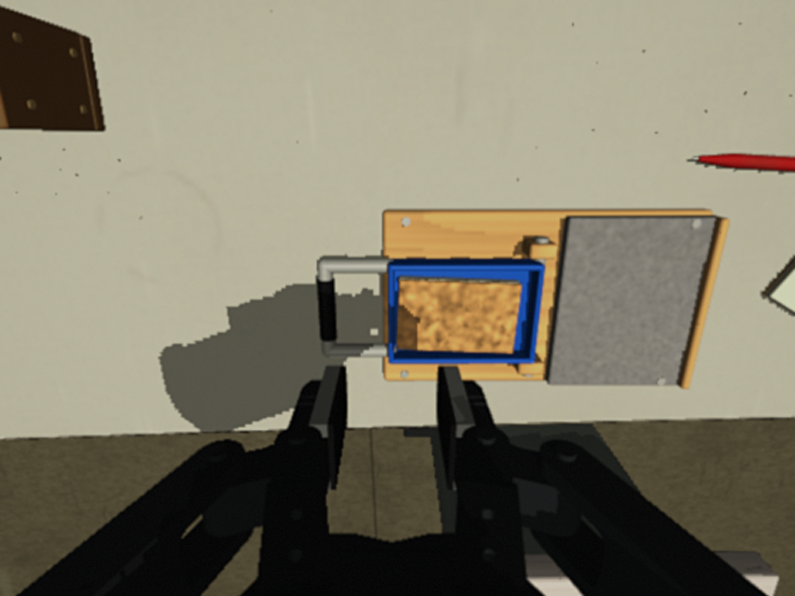

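The wrist view shows the bar's sleeve centre at (327,308), the tray's rim from (388,262) to (537,363), and the deck's corners at (567,217), (717,217), (683,386) and (548,384). The fingers are open about 32 mm.

```bash
python3 - <<'E'
from h import *;import pickle
s,c=pickle.load(open("w2.pkl","rb"));T=wristT(c,s)
x,f=fitp(c,T,[(327,308,(0,.142,.024)),(567,217,(.062,-.018,.02)),(717,217,(.062,-.112,.02)),(683,386,(-.062,-.112,.02)),(548,384,(-.062,-.018,.02)),(384,210,(.065,.11,.01)),(385,380,(-.065,.11,.01))],1.42,[.43,.09,-.03]);print(x,f)
for z in(.03,):
  for u,v in((327,277),(328,308),(329,340)): print(onz(c,T,u/1.42,v/1.42,.028))
b=onz(c,T,327/1.42,308/1.42,.025)
print("bar from fit",x[:2]+R.from_euler('z',x[2]).apply([0,.142,0])[:2])
plan(s,[b[0],b[1],.171],-.03)
E
```

```text
[ 0.432   0.0899 -0.0303] [ 2.2  0.5  4.6 -0.2  2.2 -0.6 -2.1 -0.5  2.5  0.8 -5.4  0.1 -4.7  1.4]
[0.46001991 0.23147671 0.028     ]
[0.4381828  0.23249437 0.028     ]
[0.41452226 0.23361311 0.028     ]
bar from fit [0.43630194 0.23183482]
shift [-0.0979 -0.1721  0.0013] turn [ 0.0013 -0.0007 -0.0019] rows~ 3
```

Emit:
play_rows(rows=[[[-0.098, -0.172, 0], [0, 0, 0]], [[-0.098, -0.172, 0.1], [0, 0, 0]], [[-0.098, -0.172, 0.2], [0, 0, 0]], [[-0.098, -0.172, 0.3], [0, 0, 0]], [[-0.098, -0.172, 0.4], [0, 0, 0]], [[-0.098, -0.172, 0.45], [0, 0, 0]], [[-0.098, -0.172, 0.45], [0, 0, 0]]], claw=-0.23, newtons=25)

```text
time: 3.75
tool_pos: [0.4341, 0.2313, 0.0552]
tcp_rot: [3.137, -0.053, -0.01]
wrist_force: [-1.5, -0.7, -0.5]
width: 0.386
grip_force: 0.0
```

```bash
python3 - <<'E'
from workcell import bot,cams;from h import *
import pickle
s=bot.read_state();c=cams.read_camera("wrist");pickle.dump((s,c),open("w3.pkl","wb"));save("w3",c["image"],1.42);print(s["tool_pos"],s["width"],s["wrist_force"])
E
```

```text
[0.43407192 0.23132244 0.05523257] 0.38607640710839275 [-1.52851635 -0.6950189  -0.54516522]
```

View pics/w3.png

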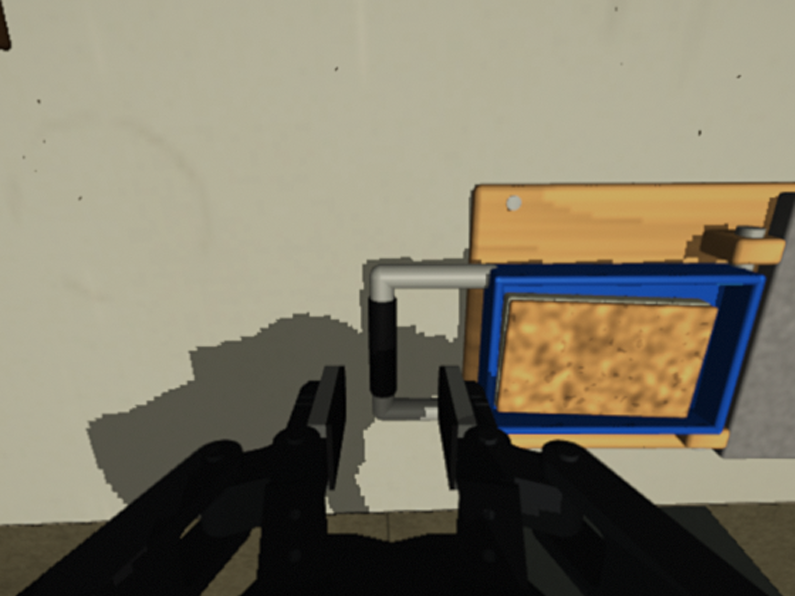

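The bar's sleeve runs from (383,297) to (384,397), between the fingers (inner faces at 345 and 440).

```bash
python3 - <<'E'
from h import *;import pickle
s,c=pickle.load(open("w3.pkl","rb"));T=wristT(c,s)
for p in((382,297),(383.5,397),(491,268),(762,280),(731,433)): print(onz(c,T,p[0]/1.42,p[1]/1.42,.028 if p[0]<450 else .038).round(4))
a,b=[onz(c,T,u/1.42,v/1.42,.028) for u,v in((382,297),(383.5,397))];m=(a+b)/2;print(m,np.arctan2(-(a-b)[1],-(a-b)[0]))
plan(s,[m[0],m[1],.008],-.03)
E
```

```text
[0.4594 0.2335 0.028 ]
[0.4137 0.2347 0.028 ]
[0.4729 0.1929 0.038 ]
[0.4648 0.0937 0.038 ]
[0.398  0.0907 0.038 ]
[0.43658614 0.23406411 0.028     ] 3.115748816200963
shift [ 0.0109 -0.012   0.1888] turn [ 0.0049  0.0079 -0.0047] rows~ 3
```

Emit:
play_rows(rows=[[[0.011, -0.012, 0.06], [0.005, 0.008, -0.005]], [[0.011, -0.012, 0.13], [0.005, 0.008, -0.005]], [[0.011, -0.012, 0.185], [0.005, 0.008, -0.005]], [[0.011, -0.012, 0.19], [0.005, 0.008, -0.005]], [[0.011, -0.012, 0.19], [0.005, 0.008, -0.005]], [[0.011, -0.012, 0.19], [0.005, 0.008, -0.005]]])

```text
time: 4.3
tool_pos: [0.4404, 0.2378, 0.0128]
tcp_rot: [-3.137, 0.043, -0.013]
wrist_force: [0.5, 1.5, -0.1]
width: 0.383
grip_force: 0.0
```

Emit:
play_rows(rows=[[[0, 0, 0], [0, 0, 0]], [[0, 0, 0], [0, 0, 0]], [[0, 0, 0], [0, 0, 0]], [[0, 0, 0], [0, 0, 0]], [[0, 0, 0], [0, 0, 0]], [[0, 0, 0], [0, 0, 0]], [[0, 0, 0], [0, 0, 0]]], claw=-1, newtons=25)

```text
time: 4.88
tool_pos: [0.4402, 0.2351, 0.0128]
tcp_rot: [3.141, -0.037, 0.013]
wrist_force: [1.4, -14.0, 7.3]
width: 0.103
grip_force: 26.0
```

```bash
python3 - <<'E'
from workcell import bot;from h import *
s=bot.read_state();print(s["tool_pos"],s["tcp_rot"],s["wrist_force"],s["width"])
th=np.array([.1,.2,.3,.4,.5,.6,.7,.8,.9,1,1.1,1.2,1.3,1.4,1.5,1.6,1.7,1.8,1.9,2,2.05])
for yaw in(-.03,):
  for t in th:
    d=.142*(np.cos(t)-1);print(t,np.round([0.0,-d/.25,-.142*np.sin(t)/.25],3))
E
```

```text
[0.4401575  0.23512405 0.01278009] [ 3.14059571 -0.03726035  0.01290598] [  1.41474394 -13.97029148   7.26170028] 0.10295882085601213
0.1 [ 0.     0.003 -0.057]
0.2 [ 0.     0.011 -0.113]
0.3 [ 0.     0.025 -0.168]
0.4 [ 0.     0.045 -0.221]
0.5 [ 0.     0.07  -0.272]
0.6 [ 0.     0.099 -0.321]
0.7 [ 0.     0.134 -0.366]
0.8 [ 0.     0.172 -0.407]
0.9 [ 0.     0.215 -0.445]
1.0 [ 0.     0.261 -0.478]
1.1 [ 0.     0.31  -0.506]
1.2 [ 0.     0.362 -0.529]
1.3 [ 0.     0.416 -0.547]
1.4 [ 0.     0.471 -0.56 ]
1.5 [ 0.     0.528 -0.567]
1.6 [ 0.     0.585 -0.568]
1.7 [ 0.     0.641 -0.563]
1.8 [ 0.     0.697 -0.553]
1.9 [ 0.     0.752 -0.537]
2.0 [ 0.     0.804 -0.516]
2.05 [ 0.     0.83  -0.504]
```

Emit:
play_rows(rows=[[[0, 0.011, -0.028], [0, 0, 0]], [[0, 0.014, -0.057], [0, 0, 0]], [[0, 0.017, -0.085], [0, 0, 0]], [[0, 0.022, -0.113], [0, 0, 0]], [[0, 0.036, -0.168], [0, 0, 0]], [[0, 0.056, -0.221], [0, 0, 0]], [[0, 0.081, -0.272], [0, 0, 0]], [[0, 0.11, -0.321], [0, 0, 0]], [[0, 0.145, -0.366], [0, 0, 0]], [[0, 0.163, -0.387], [0, 0, 0]], [[0, 0.183, -0.407], [0, 0, 0]], [[0, 0.226, -0.445], [0, 0, 0]], [[0, 0.272, -0.478], [0, 0, 0]], [[0, 0.321, -0.506], [0, 0, 0]], [[0, 0.373, -0.529], [0, 0, 0]], [[0, 0.4, -0.539], [0, 0, 0]], [[0, 0.427, -0.547], [0, 0, 0]], [[0, 0.455, -0.554], [0, 0, 0]], [[0, 0.482, -0.56], [0, 0, 0]], [[0, 0.482, -0.56], [0, 0, 0]]])

```text
time: 6.55
tool_pos: [0.4366, 0.118, 0.1549]
tcp_rot: [-3.134, 0.042, -0.017]
wrist_force: [-2.3, 3.0, 15.2]
width: 0.101
grip_force: 26.7
```

```bash
python3 - <<'E'
from workcell import bot;from h import *
s=bot.read_state();print(s["tool_pos"],s["tcp_rot"],s["wrist_force"],s["width"],s["torque"])
c0=[.142*np.cos(1.4),.142*np.sin(1.4)]
for t in np.arange(1.45,2.06,.05):
    print(t.round(2),np.round([-(.142*np.cos(t)-c0[0])/.25,-(.142*np.sin(t)-c0[1])/.25],3))
E
```

```text
[0.43658911 0.11800974 0.15491544] [-3.13405777  0.04182915 -0.01721673] [-2.29052913  2.98958692 15.15825824] 0.10130891322587193 [ 0.52967405  0.4332651  -0.00209677]
1.45 [ 0.028 -0.004]
1.5 [ 0.056 -0.007]
1.55 [ 0.085 -0.008]
1.6 [ 0.113 -0.008]
1.65 [ 0.141 -0.006]
1.7 [ 0.17  -0.004]
1.75 [0.198 0.001]
1.8 [0.226 0.007]
1.85 [0.253 0.014]
1.9 [0.28  0.022]
1.95 [0.307 0.032]
2.0 [0.333 0.043]
2.05 [0.358 0.056]
```

Emit:
play_rows(rows=[[[0, 0.028, -0.012], [0, 0, 0]], [[0, 0.056, -0.015], [0, 0, 0]], [[0, 0.085, -0.016], [0, 0, 0]], [[0, 0.113, -0.016], [0, 0, 0]], [[0, 0.141, -0.014], [0, 0, 0]], [[0, 0.155, -0.013], [0, 0, 0]], [[0, 0.17, -0.012], [0, 0, 0]], [[0, 0.184, -0.01], [0, 0, 0]], [[0, 0.198, -0.007], [0, 0, 0]], [[0, 0.212, -0.004], [0, 0, 0]], [[0, 0.226, -0.001], [0, 0, 0]], [[0, 0.24, 0.003], [0, 0, 0]], [[0, 0.253, 0.006], [0, 0, 0]], [[0, 0.267, 0.01], [0, 0, 0]], [[0, 0.28, 0.014], [0, 0, 0]], [[0, 0.294, 0.019], [0, 0, 0]], [[0, 0.307, 0.024], [0, 0, 0]], [[0, 0.32, 0.03], [0, 0, 0]], [[0, 0.32, 0.03], [0, 0, 0]], [[0, 0.32, 0.03], [0, 0, 0]]])

```text
time: 8.22
tool_pos: [0.4338, 0.0362, 0.143]
tcp_rot: [-3.138, 0.041, -0.013]
wrist_force: [7.0, -1.3, 1.7]
width: 0.101
grip_force: 26.7
```

```bash
python3 - <<'E'
from workcell import bot,cams;from h import *
import pickle
s=bot.read_state();print(s["tool_pos"],s["tcp_rot"],s["wrist_force"],s["width"])
a=cams.read_camera("top");b=cams.read_camera("scene")
A=cv2.resize(a["image"][215:285,180:300],None,fx=4,fy=4,interpolation=cv2.INTER_CUBIC)
B=cv2.resize(b["image"][180:270,140:280],None,fx=320/90,fy=320/90,interpolation=cv2.INTER_CUBIC)
o=np.zeros((600,500,3),np.uint8);o[:280,:480]=A;o[280:600,:498]=B[:, :498];save("v1",o)
E
```

```text
[0.4337817  0.03618083 0.143043  ] [-3.13843696  0.0406281  -0.01345792] [ 6.98808003 -1.29820402  1.67270904] 0.10105154426006419
```

View pics/v1.png

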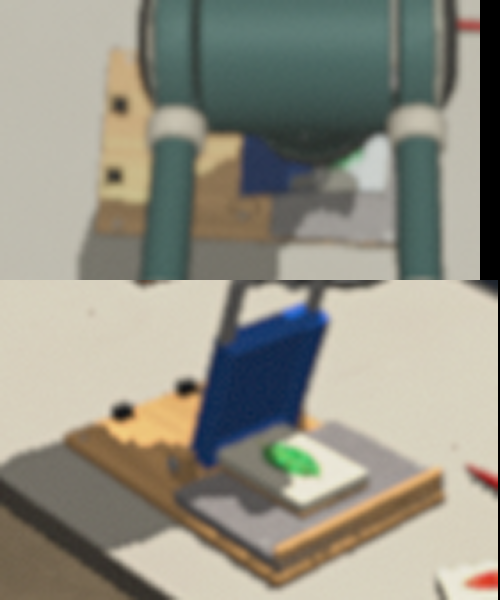

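The plate lies leaf up on the deck, with the green leaf at (292,458) in the lower half. Now the tray goes back down.

```bash
python3 - <<'E'
import numpy as np
for t in list(np.arange(1.9,0,-.1))+[.05,0]:
    print(round(t,2),np.round([.011+.568*(1-np.cos(t))-.802,-.568*np.sin(t)+.53],3).tolist())
E
```

```text
1.9 [-0.039, -0.007]
1.8 [-0.094, -0.023]
1.7 [-0.15, -0.033]
1.6 [-0.206, -0.038]
1.5 [-0.263, -0.037]
1.4 [-0.32, -0.03]
1.3 [-0.375, -0.017]
1.2 [-0.429, 0.001]
1.1 [-0.481, 0.024]
1.0 [-0.53, 0.052]
0.9 [-0.576, 0.085]
0.8 [-0.619, 0.123]
0.7 [-0.657, 0.164]
0.6 [-0.692, 0.209]
0.5 [-0.721, 0.258]
0.4 [-0.746, 0.309]
0.3 [-0.766, 0.362]
0.2 [-0.78, 0.417]
0.1 [-0.788, 0.473]
0.05 [-0.79, 0.502]
0 [-0.791, 0.53]
```

Emit:
play_rows(rows=[[[0, -0.039, -0.007], [0, 0, 0]], [[0, -0.094, -0.023], [0, 0, 0]], [[0, -0.15, -0.033], [0, 0, 0]], [[0, -0.206, -0.038], [0, 0, 0]], [[0, -0.263, -0.037], [0, 0, 0]], [[0, -0.32, -0.03], [0, 0, 0]], [[0, -0.375, -0.017], [0, 0, 0]], [[0, -0.429, 0.001], [0, 0, 0]], [[0, -0.481, 0.024], [0, 0, 0]], [[0, -0.53, 0.052], [0, 0, 0]], [[0, -0.576, 0.085], [0, 0, 0]], [[0, -0.619, 0.123], [0, 0, 0]], [[0, -0.657, 0.164], [0, 0, 0]], [[0, -0.692, 0.209], [0, 0, 0]], [[0, -0.721, 0.258], [0, 0, 0]], [[0, -0.746, 0.309], [0, 0, 0]], [[0, -0.766, 0.362], [0, 0, 0]], [[0, -0.78, 0.417], [0, 0, 0]], [[0, -0.788, 0.473], [0, 0, 0]], [[0, -0.791, 0.505], [0, 0, 0]]])

```text
time: 9.98
tool_pos: [0.4379, 0.2349, 0.0152]
tcp_rot: [-3.139, 0.04, -0.007]
wrist_force: [4.5, -2.5, 2.4]
width: 0.103
grip_force: 28.4
```

Emit:
play_rows(rows=[[[0, 0, 0.015], [0, 0, 0]], [[0, 0, 0.03], [0, 0, 0]], [[0, 0, 0.03], [0, 0, 0]], [[0, 0, 0.03], [0, 0, 0]]])

```text
time: 10.32
tool_pos: [0.438, 0.235, 0.0096]
tcp_rot: [-3.138, 0.041, -0.007]
wrist_force: [1.4, -1.4, 5.8]
width: 0.105
grip_force: 29.0
```

Emit:
play_rows(rows=[[[0, 0, 0], [0, 0, 0]], [[0, 0, 0], [0, 0, 0]], [[0, 0, 0], [0, 0, 0]], [[0, 0, 0], [0, 0, 0]], [[0, 0, -0.05], [0, 0, 0]], [[0, 0, -0.15], [0, 0, 0]], [[0, 0, -0.3], [0, 0, 0]], [[0, 0, -0.45], [0, 0, 0]], [[0, 0, -0.55], [0, 0, 0]], [[0, 0, -0.55], [0, 0, 0]]], claw=-0.23)

```text
time: 11.15
tool_pos: [0.4417, 0.2365, 0.154]
tcp_rot: [-3.132, 0.041, -0.025]
wrist_force: [1.2, 0.4, 0.9]
width: 0.386
grip_force: 0.0
```

```bash
python3 - <<'E'
from workcell import bot;from h import *
s=bot.read_state();print(s["tool_pos"],s["tcp_rot"],s["width"]);plan(s,[.47,.02,.15],-.03)
E
```

```text
[0.44168894 0.23649869 0.15398216] [-3.13244943  0.04065742 -0.02510577] 0.38615319851624946
shift [0.1355 0.8629 0.0103] turn [-0.0115 -0.0202  0.0051] rows~ 7
```

Emit:
play_rows(rows=[[[0.135, 0.86, 0.01], [-0.011, -0.02, 0.005]], [[0.135, 0.86, 0.01], [-0.011, -0.02, 0.005]], [[0.135, 0.86, 0.01], [-0.011, -0.02, 0.005]], [[0.135, 0.86, 0.01], [-0.011, -0.02, 0.005]], [[0.135, 0.86, 0.01], [-0.011, -0.02, 0.005]], [[0.135, 0.86, 0.01], [-0.011, -0.02, 0.005]], [[0.135, 0.86, 0.01], [-0.011, -0.02, 0.005]], [[0.135, 0.86, 0.01], [-0.011, -0.02, 0.005]], [[0.135, 0.86, 0.01], [-0.011, -0.02, 0.005]]], claw=1)

```text
time: 11.9
tool_pos: [0.4655, 0.0198, 0.1437]
tcp_rot: [3.137, -0.046, -0.017]
wrist_force: [0.6, 0.3, -0.3]
width: 0.999
grip_force: 0.0
```

```bash
python3 - <<'E'
from workcell import bot,cams;from h import *
import pickle
s=bot.read_state();c=cams.read_camera("wrist");pickle.dump((s,c),open("w4.pkl","wb"));save("w4",c["image"],1.42);print(s["tool_pos"],s["tcp_rot"],s["width"])
E
```

```text
[0.46549852 0.01979226 0.1437495 ] [ 3.13733166 -0.04638138 -0.01707291] 0.9992313204482172
```

View pics/w4.png

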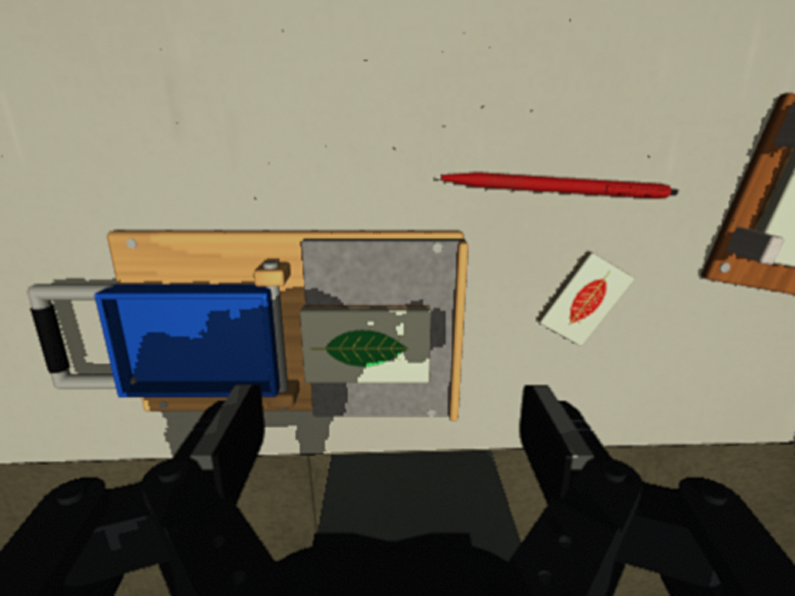

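The tray is flat and empty. The plate is leaf up on the deck, with corners at (301,310), (430,308), (429,383) and (304,384). It has room at both long sides.

```bash
python3 - <<'E'
from h import *;import pickle
from workcell import bot
s,c=pickle.load(open("w4.pkl","rb"));T=wristT(c,s)
x,f=fitp(c,T,[(301,310,(.025,.04,.032)),(430,308,(.025,-.04,.032)),(429,383,(-.025,-.04,.032)),(304,384,(-.025,.04,.032))],1.42,[.43,.02,0]);print(x,f)
print(s["q"])
plan(s,[.43,.02,.1],np.pi/2+x[2]); plan(s,[x[0],x[1],.1],np.pi/2+x[2])
E
```

```text
[ 0.4273  0.0356 -0.0237] [-1.7  0.2  1.1  1.   0.5 -0.6  0.2 -0.6]
[-0.0081363  -0.05408756  2.12276026 -0.00429898  1.08383173  1.59425769]
shift [-0.1401  0.0027  0.1765] turn [-0.0068  0.0148 -2.0074] rows~ 14
shift [-0.1527 -0.0594  0.1764] turn [-0.0068  0.0148 -2.0074] rows~ 14
```

Emit:
play_rows(rows=[[[-0.15, -0.06, 0], [-0.003, 0.007, -1]], [[-0.15, -0.06, 0], [-0.003, 0.007, -1]], [[-0.15, -0.06, 0], [-0.003, 0.007, -1]], [[-0.15, -0.06, 0], [-0.003, 0.007, -1]], [[-0.15, -0.06, 0], [-0.003, 0.007, -1]], [[-0.15, -0.06, 0], [-0.003, 0.007, -1]], [[-0.15, -0.06, 0], [-0.003, 0.007, -1]], [[-0.15, -0.06, 0], [-0.003, 0.007, -1]]], claw=0.6, newtons=40)

```text
time: 12.62
tool_pos: [0.4288, 0.0365, 0.1446]
tcp_rot: [2.916, 1.163, -0.008]
wrist_force: [-0.5, 0.0, 0.1]
width: 0.798
grip_force: 0.0
```

Emit:
play_rows(rows=[[[0, 0, 0], [0, 0, -1]], [[0, 0, 0], [0, 0, -1]], [[0, 0, 0], [0, 0, -1]], [[0, 0, 0], [0, 0, -1]], [[0, 0, 0], [0, 0, -1]], [[0, 0, 0], [0, 0, -1]], [[0, 0, 0], [0, 0, -1]], [[0, 0, 0], [0, 0, -1]], [[0, 0, 0], [0, 0, -1]]])

```text
time: 13.37
tool_pos: [0.4289, 0.0358, 0.1446]
tcp_rot: [2.255, 2.187, -0.009]
wrist_force: [0.2, -1.0, 0.1]
width: 0.801
grip_force: 0.0
```

```bash
python3 - <<'E'
from workcell import bot,cams;from h import *
import pickle
s=bot.read_state();print(s["tool_pos"],s["tcp_rot"],s["width"],s["wrist_force"]);plan(s,[.4273,.0356,.06],1.547)
c=cams.read_camera("wrist");T=wristT(c,s);pickle.dump((s,c),open("w5.pkl","wb"))
im=c["image"];g=(im.min(2)>110)&((im.max(2).astype(int)-im.min(2))<60)
# predicted corners
for p in((.025,.04),(.025,-.04),(-.025,-.04),(-.025,.04)):
    q=R.from_euler('z',-.0237).apply([*p,0])+[.4273,.0356,.032];print(proj(c,T,q).round(1))
save("w5",im,1.42)
E
```

```text
[0.42894753 0.03576404 0.14462741] [ 2.25475106  2.18677906 -0.00929504] 0.8005161374224447 [ 0.16986988 -1.04847075  0.12350027]
shift [ 0.0007 -0.0053  0.3385] turn [-0.0047  0.0059 -0.0087] rows~ 4
[304.  154.4]
[301.9 244.7]
[245.3 245. ]
[241.5 154.8]
```

View pics/w5.png

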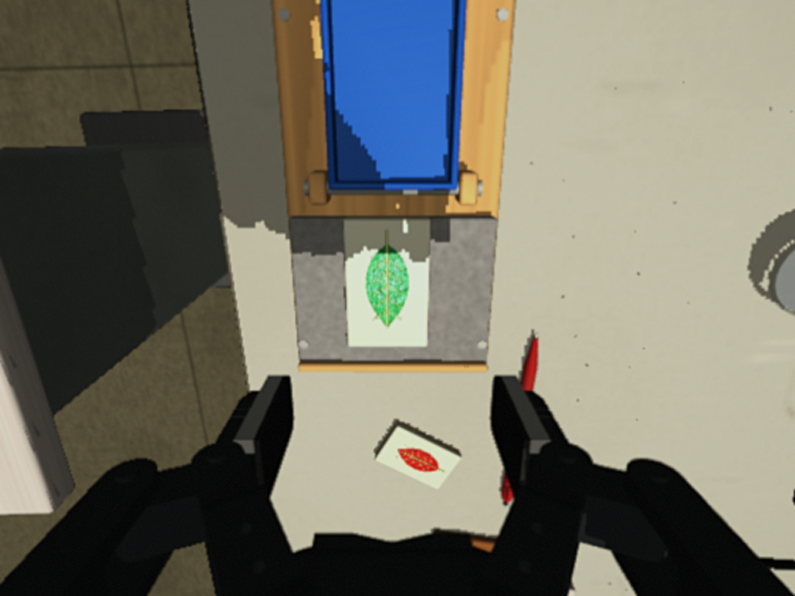

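The plate's corners at (344,219), (429,219), (427,346) and (348,346) match the prediction to about 1 px. Now I descend to grasp it.

Emit:
play_rows(rows=[[[0, -0.005, 0.1], [-0.005, 0.006, -0.008]], [[0, -0.005, 0.2], [-0.005, 0.006, -0.008]], [[0, -0.005, 0.3], [-0.005, 0.006, -0.008]], [[0, -0.005, 0.4], [-0.005, 0.006, -0.008]], [[0, -0.005, 0.45], [-0.005, 0.006, -0.008]], [[0, -0.005, 0.48], [-0.005, 0.006, -0.008]], [[0, -0.005, 0.5], [-0.005, 0.006, -0.008]], [[0, -0.005, 0.505], [-0.005, 0.006, -0.008]], [[0, -0.005, 0.505], [-0.005, 0.006, -0.008]]], claw=0.4)

```text
time: 14.17
tool_pos: [0.428, 0.0345, 0.0189]
tcp_rot: [2.247, 2.194, 0.001]
wrist_force: [-0.1, -0.2, -0.1]
width: 0.698
grip_force: 0.0
```

```bash
python3 - <<'E'
from workcell import bot,cams;from h import *
s=bot.read_state();print(s["tool_pos"],s["tcp_rot"],s["width"],s["wrist_force"]);plan(s,[.4273,.0356,.018],1.547)
E
```

```text
[0.42797898 0.03448121 0.01886122] [2.24712006e+00 2.19426840e+00 1.27136654e-03] 0.6980261621685556 [-0.10370546 -0.18886043 -0.08929521]
shift [ 0.0044 -0.0028  0.0034] turn [ 0.0015  0.     -0.    ] rows~ 2
```

Emit:
play_rows(rows=[[[0.004, -0.002, 0.006], [0, 0, 0]], [[0.004, -0.002, 0.012], [0, 0, 0]], [[0.004, -0.002, 0.012], [0, 0, 0]]])

```text
time: 14.42
tool_pos: [0.4274, 0.0354, 0.016]
tcp_rot: [2.247, 2.194, 0.002]
wrist_force: [-0.2, 1.2, 0.7]
width: 0.702
grip_force: 0.0
```

Emit:
play_rows(rows=[[[0, 0, 0], [0, 0, 0]], [[0, 0, 0], [0, 0, 0]], [[0, 0, 0], [0, 0, 0]], [[0, 0, 0], [0, 0, 0]], [[0, 0, 0], [0, 0, 0]], [[0, 0, 0], [0, 0, 0]]], claw=-1, newtons=30)

```text
time: 14.92
tool_pos: [0.4285, 0.0354, 0.0172]
tcp_rot: [2.246, 2.194, 0.003]
wrist_force: [-1.4, -0.2, 10.4]
width: 0.576
grip_force: 36.2
```

The grasp holds, with the opening at 49 mm. Next I lift.

Emit:
play_rows(rows=[[[0, 0, -0.02], [0, 0, 0]], [[0, 0, -0.06], [0, 0, 0]], [[0, 0, -0.14], [0, 0, 0]], [[0, 0, -0.24], [0, 0, 0]], [[0, 0, -0.34], [0, 0, 0]], [[0, 0, -0.4], [0, 0, 0]], [[0, 0, -0.4], [0, 0, 0]]])

```text
time: 15.5
tool_pos: [0.4301, 0.0355, 0.1199]
tcp_rot: [2.243, 2.191, 0.01]
wrist_force: [1.4, -0.2, 0.1]
width: 0.58
grip_force: 31.4
```

```bash
cat > hold.py <<'E'
from h import *;import pickle
s,c=pickle.load(open("w1.pkl","rb"));T=wristT(c,s);im=c["image"].astype(np.float32)
g=im.min(2)  # blue low on brown, high on plate
# scan lines across plate edges, using model pose to seed
x0,y0,yw=.549,-.216,-.19
def H(p): return R.from_euler('z',yw).apply([p[0],p[1],0])+[x0,y0,p[2]]
def edge(p,d,n=30,w=6):
    a=proj(c,T,H(p));b=proj(c,T,H(np.add(p,np.append(np.array(d)*.01,0))));u=(b-a)/np.linalg.norm(b-a)
    t=np.arange(-w,w+.01,.25);q=a+t[:,None]*u
    v=cv2.remap(g,q[:,0].astype(np.float32)[None],q[:,1].astype(np.float32)[None],cv2.INTER_LINEAR)[0]
    v=cv2.GaussianBlur(v[None],(1,1),0)[0];d=np.abs(np.gradient(v));i=d.argmax()
    return a+t[i]*u,d[i],t[i]
def report(name,base,step,d,z,ks):
    P=[]
    for k in ks:
        p=(base[0]+step[0]*k,base[1]+step[1]*k,z);e,st,t=edge(p,d);q=onz(c,T,e[0],e[1],z);P.append(q[:2])
    P=np.array(P);l=R.from_euler('z',-yw).apply(np.c_[P-[x0,y0],np.zeros(len(P))])[:,:2]
    print(name,(l*1000).round(1).tolist())
report("plate -y edge",(0,-.05),(-.01,0),(0,-1),.02,range(1,8))
report("plate -x edge",(-.08,0),(0,-.01),(-1,0),.02,range(1,5))
report("board -y",(0,-.066),(-.01,0),(0,-1),.008,range(-1,9))
report("board -x",(-.096,0),(0,-.01),(-1,0),.008,range(-1,6))
report("board +x",(.016,0),(0,-.01),(1,0),.008,range(-1,6))
report("fence x inner top",(0,0),(0,-.01),(1,0),.036,range(1,5))
report("fence y stub inner top far",(-.064,0),(-.004,0),(0,1),.036,range(1,4))
report("plate +x edge",(0,0),(0,-.01),(1,0),.02,range(1,5))
E
python3 hold.py;python3 - <<'E'
from workcell import bot;from h import *
s=bot.read_state();print(s["tool_pos"],s["width"],s["wrist_force"]);plan(s,[.45,.03,.12],-.18)
E
```

```text
plate -y edge [[-10.0, -49.0], [-20.0, -49.3], [-30.0, -48.8], [-40.0, -48.3], [-50.0, -49.0], [-60.0, -48.2], [-70.0, -48.5]]
plate -x edge [[-76.8, -10.0], [-76.8, -20.0], [-76.5, -30.0], [-77.7, -40.0]]
board -y [[10.0, -70.4], [0.0, -70.2], [-10.0, -69.7], [-20.0, -70.5], [-30.0, -70.3], [-40.0, -69.6], [-50.0, -69.4], [-60.0, -69.2], [-70.0, -69.4], [-80.0, -68.9]]
board -x [[-92.0, 10.0], [-95.7, -0.0], [-95.4, -10.0], [-95.4, -20.0], [-96.3, -30.0], [-96.6, -40.0], [-97.2, -50.0]]
board +x [[16.0, 10.0], [16.2, 0.0], [15.5, -10.0], [15.5, -20.0], [16.0, -30.0], [15.0, -40.0], [15.3, -50.0]]
fence x inner top [[3.0, -10.0], [2.1, -20.0], [2.3, -30.0], [1.6, -40.0]]
fence y stub inner top far [[-68.0, 1.9], [-72.0, 1.2], [-76.0, 2.2]]
plate +x edge [[5.4, -10.0], [5.6, -20.0], [5.9, -30.0], [5.9, -40.0]]
[0.43008657 0.03547337 0.1198968 ] 0.5796267556329914 [ 1.39455413 -0.20206264  0.11663034]
shift [-0.02    0.0801  0.0003] turn [ 0.0077 -0.0097  2.1992] rows~ 15
```

Emit:
play_rows(rows=[[[-0.1, 0, 0], [0.004, -0.005, 1]], [[-0.1, 0, 0], [0.004, -0.005, 1]], [[-0.1, 0, 0], [0.004, -0.005, 1]], [[-0.1, 0, 0], [0.004, -0.005, 1]], [[-0.1, 0, 0], [0.004, -0.005, 1]], [[-0.1, 0, 0], [0.004, -0.005, 1]], [[-0.1, 0, 0], [0.004, -0.005, 1]], [[-0.1, 0, 0], [0.004, -0.005, 1]]])

```text
time: 16.17
tool_pos: [0.4253, 0.0104, 0.1144]
tcp_rot: [-2.917, -1.167, 0.01]
wrist_force: [-0.5, -0.5, 0.0]
width: 0.578
grip_force: 31.3
```

Emit:
play_rows(rows=[[[0, 0, 0], [0, 0, 1]], [[0, 0, 0], [0, 0, 1]], [[0, 0, 0], [0, 0, 1]], [[0, 0, 0], [0, 0, 1]], [[0, 0, 0], [0, 0, 1]], [[0, 0, 0], [0, 0, 1]], [[0, 0, 0], [0, 0, 1]], [[0, 0, 0], [0, 0, 1]]])

```text
time: 16.83
tool_pos: [0.4256, 0.0104, 0.1147]
tcp_rot: [3.139, -0.036, -0.008]
wrist_force: [-1.7, 0.2, -0.6]
width: 0.578
grip_force: 31.3
```

```bash
python3 - <<'E'
from workcell import bot;from h import *
s=bot.read_state();print(s["tool_pos"],s["width"],s["q"]);plan(s,[.42,-.213,.12],-.205)
E
```

```text
[0.4256319  0.01040849 0.11472928] 0.5779323066544636 [-0.03204869 -0.10616862  2.22977774 -0.00289118  1.0231446   1.5633116 ]
shift [-0.002   0.894  -0.0189] turn [0.0037 0.0063 0.2317] rows~ 7
```

Emit:
play_rows(rows=[[[0, 0.894, -0.02], [0.004, 0.006, 0.232]], [[0, 0.894, -0.02], [0.004, 0.006, 0.232]], [[0, 0.894, -0.02], [0.004, 0.006, 0.232]], [[0, 0.894, -0.02], [0.004, 0.006, 0.232]], [[0, 0.894, -0.02], [0.004, 0.006, 0.232]], [[0, 0.894, -0.02], [0.004, 0.006, 0.232]], [[0, 0.894, -0.02], [0.004, 0.006, 0.232]], [[0, 0.894, -0.02], [0.004, 0.006, 0.232]], [[0, 0.894, -0.02], [0.004, 0.006, 0.232]]])

```text
time: 17.58
tool_pos: [0.4204, -0.2122, 0.1203]
tcp_rot: [-3.124, 0.321, 0.001]
wrist_force: [0.2, 0.3, -0.3]
width: 0.578
grip_force: 31.5
```

```bash
python3 - <<'E'
from workcell import bot,cams;from h import *
import pickle
s=bot.read_state();c=cams.read_camera("wrist");pickle.dump((s,c),open("w6.pkl","wb"));print(s["tool_pos"],s["tcp_rot"],s["width"])
E
sed -i 's/w1.pkl/w6.pkl/; s/^x0,y0,yw=.*/x0,y0,yw=.5516,-.2149,-.205/' hold.py; python3 hold.py
python3 - <<'E'
from h import *;import pickle
s,c=pickle.load(open("w6.pkl","rb"));T=wristT(c,s);print(wristT(c,s)[:3,3])
for p in((0,0,.02),(-.08,0,.02),(-.08,-.05,.02),(0,-.05,.02)): print(proj(c,T,R.from_euler('z',-.205).apply([p[0],p[1],0])+[.5516,-.2149,p[2]]).round(1))
im=c["image"]
# coarse ascii of profile along plate's long centreline from -x side: rows
for x in np.arange(-.11,.03,.004):
    q=proj(c,T,R.from_euler('z',-.205).apply([x,-.012,0])+[.5516,-.2149,.02]);print(round(x*1000),q.round().astype(int),im[int(q[1]),int(q[0])] if 0<=q[1]<420 else None,end='; ')
E
```

```text
[ 0.42041763 -0.21218627  0.12032458] [-3.12368149e+00  3.21224717e-01  5.95476809e-04] 0.5775657075218684
plate -y edge [[-10.0, -50.9], [-20.0, -50.5], [-30.0, -51.1], [-40.0, -50.7], [-50.0, -50.4], [-60.0, -50.7], [-70.0, -50.4]]
plate -x edge [[-79.8, -10.0], [-79.8, -20.0], [-80.0, -30.0], [-80.0, -40.0]]
board -y [[10.0, -69.5], [0.0, -70.2], [-10.0, -70.1], [-20.0, -70.2], [-30.0, -70.1], [-40.0, -69.2], [-50.0, -70.6], [-60.0, -69.7], [-70.0, -69.5], [-80.0, -70.7]]
board -x [[-98.7, 10.0], [-99.5, 0.0], [-98.5, -10.0], [-98.5, -20.0], [-98.5, -30.0], [-99.3, -40.0], [-99.3, -50.0]]
board +x [[19.1, 10.0], [19.2, 0.0], [19.1, -10.0], [19.1, -20.0], [19.1, -30.0], [19.1, -40.0], [19.2, -50.0]]
fence x inner top [[1.0, -10.0], [0.5, -20.0], [0.4, -30.0], [0.5, -40.0]]
fence y stub inner top far [[-68.0, 0.0], [-72.0, -3.5], [-76.0, -3.3]]
plate +x edge [[-1.8, -10.0], [-3.6, -20.0], [-3.0, -30.0], [-2.4, -40.0]]
[ 0.50368448 -0.23002572  0.26228871]
[239.3  27.6]
[243.3 147.7]
[309.4 147.7]
[313.7  27.7]
-110 [260 186] [79 77 67]; -106 [260 181] [171 167 144]; -102 [260 176] [
[... 200 characters left out ...]
] [192 201 182]; -70 [259 134] [192 202 184]; -66 [259 129] [192 201 184]; -62 [259 123] [192 201 185]; -58 [259 117] [193 202 186]; -54 [259 112] [192 202 185]; -50 [258 106] [193 201 187]; -46 [258 100] [193 202 188]; -42 [258  94] [192 202 187]; -38 [258  88] [193 202 187]; -34 [258  82] [193 201 188]; -30 [258  76] [191 201 186]; -26 [258  70] [191 200 187]; -22 [258  64] [191 200 188]; -18 [258  57] [191 200 188]; -14 [258  51] [191 200 189]; -10 [257  44] [191 200 188]; -6 [257  38] [191 200 189]; -2 [257  31] [103 102  85]; 2 [257  24] [38 36 32]; 6 [257  17] [190 199 185]; 10 [257  10] [191 198 194]; 14 [257   3] [169 165 144]; 18 [257  -4] None; 22 [256 -11] None; 26 [256 -18] None;
```

```bash
python3 - <<'E'
from workcell import bot;from h import *;import pickle
s,c=pickle.load(open("w6.pkl","rb"));im=c["image"].astype(int);M=c["mount"]
for y in(-.015,0,.015):
  print([ (round(x*1000,1),im[int(round(q[1])),int(round(q[0]))].tolist()) for x in np.arange(.034,.047,.0015) for q in[proj(c,M,[x,y,-.0148])]])
s=bot.read_state()
cx=np.array([.5517,-.2154])
def tgt(a,b): return cx+R.from_euler('z',-.206).apply([a,b,0])[:2]
print(tgt(-.043,-.028)); plan(s,[*tgt(-.043,-.028),.08],-.206)
E
```

```text
[(np.float64(34.0), [193, 202, 174]), (np.float64(35.5), [193, 202, 174]), (np.float64(37.0), [192, 201, 173]), (np.float64(38.5), [193, 202, 174]), (np.float64(40.0), [193, 202, 175]), (np.float64(41.5), [187, 186, 159]), (np.float64(43.0), [83, 83, 69]), (np.float64(44.5), [76, 65, 48]), (np.float64(46.0), [78, 77, 66])]
[(np.float64(34.0), [169, 175, 89]), (np.float64(35.5), [160, 167, 75]), (np.float64(37.0), [183, 192, 159]), (np.float64(38.5), [193, 202, 174]), (np.float64(40.0), [193, 203, 174]), (np.float64(41.5), [187, 187, 158]), (np.float64(43.0), [84, 83, 69]), (np.float64(44.5), [67, 63, 50]), (np.float64(46.0), [79, 79, 68])]
[(np.float64(34.0), [192, 201, 172]), (np.float64(35.5), [193, 202, 172]), (np.float64(37.0), [192, 202, 172]), (np.float64(38.5), [193, 202, 173]), (np.float64(40.0), [193, 203, 173]), (np.float64(41.5), [188, 187, 159]), (np.float64(43.0), [86, 85, 71]), (np.float64(44.5), [66, 62, 50]), (np.float64(46.0), [173, 169, 146])]
[ 0.50388186 -0.23401251]
shift [0.3447 0.0196 0.1613] turn [-0.0016  0.0005  0.0023] rows~ 4
```

Emit:
play_rows(rows=[[[0.15, 0.02, 0], [0, 0, 0]], [[0.3, 0.02, 0], [0, 0, 0]], [[0.338, 0.02, 0.05], [0, 0, 0.002]], [[0.338, 0.02, 0.16], [0, 0, 0.002]], [[0.338, 0.02, 0.16], [0, 0, 0.002]], [[0.338, 0.02, 0.16], [0, 0, 0.002]]])

```text
time: 18.13
tool_pos: [0.5007, -0.2326, 0.079]
tcp_rot: [-3.122, 0.321, 0.007]
wrist_force: [-0.1, 0.1, 0.4]
width: 0.575
grip_force: 31.5
```

```bash
cat > tg.py <<'E'
from workcell import bot;from h import *;import sys
s=bot.read_state();a,b,z=map(float,sys.argv[1:4]);yw=-.206
l=R.from_euler('z',-yw).apply([*(s["tool_pos"][:2]-[.5517,-.2154]),0])*1000
f=R.from_euler('z',-yw).apply(s["wrist_force"])
print("t",round(s["time"],1),"local mm",l[:2].round(2),"z",(s["tool_pos"][2]*1000).round(2),"F local",f.round(1),"w",round(s["width"],3))
plan(s,[*(np.array([.5517,-.2154])+R.from_euler('z',yw).apply([a/1000,b/1000,0])[:2]),z/1000],yw)
E
python3 tg.py -44.5 -27.5 24
```

```text
t 18.1 local mm [-46.37 -27.25] z 78.98 F local [-0.2  0.1  0.4] w 0.575
shift [0.0086 0.0015 0.2199] turn [-0.0028  0.0063  0.0015] rows~ 3
```

Emit:
play_rows(rows=[[[0.008, 0.002, 0.04], [-0.003, 0.006, 0.001]], [[0.008, 0.002, 0.1], [-0.003, 0.006, 0.001]], [[0.008, 0.002, 0.15], [-0.003, 0.006, 0.001]], [[0.008, 0.002, 0.19], [-0.003, 0.006, 0.001]], [[0.008, 0.002, 0.215], [-0.003, 0.006, 0.001]], [[0.008, 0.002, 0.22], [-0.003, 0.006, 0.001]], [[0.008, 0.002, 0.22], [-0.003, 0.006, 0.001]]])

```text
time: 18.72
tool_pos: [0.5043, -0.2359, 0.0256]
tcp_rot: [3.122, -0.326, 0.007]
wrist_force: [-0.4, 0.3, -0.3]
width: 0.577
grip_force: 31.5
```

```bash
python3 tg.py -44.5 -27.5 18.5
```

```text
t 18.7 local mm [-42.23 -29.79] z 25.59 F local [-0.4  0.2 -0.3] w 0.577
shift [-0.0092 -0.0092  0.0283] turn [ 0.0021 -0.006  -0.0028] rows~ 2
```

Emit:
play_rows(rows=[[[-0.008, -0.007, 0.005], [0, 0, 0]], [[-0.008, -0.007, 0.012], [0, 0, 0]], [[-0.008, -0.007, 0.02], [0, 0, 0]], [[-0.008, -0.007, 0.026], [0, 0, 0]], [[-0.008, -0.007, 0.026], [0, 0, 0]], [[-0.008, -0.007, 0.026], [0, 0, 0]]])

```text
time: 19.22
tool_pos: [0.5031, -0.234, 0.0195]
tcp_rot: [3.122, -0.326, 0.008]
wrist_force: [0.4, -0.2, 0.1]
width: 0.577
grip_force: 31.5
```

```bash
python3 tg.py -43 -27.5 18
```

```text
t 19.2 local mm [-43.77 -28.13] z 19.52 F local [ 0.5 -0.1  0.1] w 0.577
shift [ 0.003  -0.0025  0.0061] turn [ 0.0024 -0.0072 -0.0027] rows~ 2
```

Emit:
play_rows(rows=[[[0.003, 0, 0], [0, 0, 0]], [[0.006, 0, 0], [0, 0, 0]], [[0.009, 0, 0], [0, 0, 0]], [[0.012, 0, 0], [0, 0, 0]], [[0.012, 0, 0], [0, 0, 0]]])

```text
time: 19.63
tool_pos: [0.5049, -0.2343, 0.0193]
tcp_rot: [3.123, -0.326, 0.004]
wrist_force: [-5.7, -0.3, 2.3]
width: 0.577
grip_force: 31.8
```

```bash
python3 tg.py -43 -27.5 18
```

```text
t 19.6 local mm [-41.98 -28.1 ] z 19.29 F local [-5.5 -1.5  2.3] w 0.577
shift [-0.0041 -0.0024  0.0051] turn [ 0.0022 -0.0037 -0.0025] rows~ 2
```

Emit:
play_rows(rows=[[[-0.003, -0.003, 0], [0, 0, 0]], [[-0.003, -0.006, 0], [0, 0, 0]], [[-0.003, -0.009, 0], [0, 0, 0]], [[-0.003, -0.012, 0], [0, 0, 0]], [[-0.003, -0.012, 0], [0, 0, 0]]])

```text
time: 20.05
tool_pos: [0.5055, -0.2313, 0.0193]
tcp_rot: [3.122, -0.326, 0.007]
wrist_force: [-4.4, -0.8, 0.1]
width: 0.575
grip_force: 31.5
```

```bash
python3 tg.py -43 -27.5 17.5
```

```text
t 20.1 local mm [-41.98 -25.01] z 19.25 F local [-4.2 -1.7  0.1] w 0.575
shift [-0.0041  0.01    0.007 ] turn [ 0.0024 -0.006  -0.0025] rows~ 2
```

Slight y contact so far. I'll push another 1.5 mm.

Emit:
play_rows(rows=[[[0, -0.003, 0], [0, 0, 0]], [[0, -0.006, 0], [0, 0, 0]], [[0, -0.006, 0], [0, 0, 0]]])

```text
time: 20.3
tool_pos: [0.5057, -0.2307, 0.0193]
tcp_rot: [3.121, -0.325, 0.007]
wrist_force: [-5.9, -4.6, -1.5]
width: 0.578
grip_force: 31.5
```

```bash
python3 tg.py -43 -27.5 17.5
```

```text
t 20.3 local mm [-41.93 -24.41] z 19.3 F local [-4.8 -5.8 -1.5] w 0.578
shift [-0.0043  0.0123  0.0072] turn [ 0.0042 -0.0062 -0.002 ] rows~ 2
```

Emit:
play_rows(rows=[[[-0.002, 0.003, 0.004], [0, 0, 0]], [[-0.002, 0.003, 0.008], [0, 0, 0]], [[-0.002, 0.003, 0.01], [0, 0, 0]], [[-0.002, 0.003, 0.01], [0, 0, 0]]])

```text
time: 20.63
tool_pos: [0.5056, -0.2308, 0.0175]
tcp_rot: [3.122, -0.326, 0.008]
wrist_force: [-5.1, -0.2, 3.7]
width: 0.578
grip_force: 32.1
```

```bash
python3 tg.py -42 -25 17.5
```

```text
t 20.6 local mm [-41.96 -24.47] z 17.5 F local [-5.  -1.3  3.7] w 0.578
shift [-0.0002  0.0021  0.    ] turn [ 0.0027 -0.0071 -0.0025] rows~ 2
```

Contact with the red plate (3.7 N). I release and then rise.

Emit:
play_rows(rows=[[[0, 0, 0], [0, 0, 0]], [[0, 0, 0], [0, 0, 0]], [[0, 0, 0], [0, 0, 0]], [[0, 0, 0], [0, 0, 0]], [[0, 0, -0.03], [0, 0, 0]], [[0, 0, -0.1], [0, 0, 0]], [[0, 0, -0.2], [0, 0, 0]], [[0, 0, -0.2], [0, 0, 0]]], claw=0.5)

```text
time: 21.3
tool_pos: [0.509, -0.2322, 0.0722]
tcp_rot: [3.119, -0.326, 0.021]
wrist_force: [0.5, -0.2, 0.8]
width: 0.755
grip_force: 0.0
```

```bash
python3 tg.py -42 -75 67
```

```text
t 21.3 local mm [-38.41 -25.15] z 72.21 F local [ 0.6 -0.1  0.8] w 0.755
shift [-0.0142  0.1994  0.0214] turn [ 0.005  -0.0177 -0.0027] rows~ 3
```

Emit:
play_rows(rows=[[[-0.006, 0.06, 0], [0.005, -0.018, -0.003]], [[-0.006, 0.2, 0], [0.005, -0.018, -0.003]], [[-0.006, 0.2, 0], [0.005, -0.018, -0.003]], [[-0.006, 0.2, 0], [0.005, -0.018, -0.003]], [[-0.006, 0.2, 0], [0.005, -0.018, -0.003]]], claw=-1)

```text
time: 21.72
tool_pos: [0.4934, -0.279, 0.067]
tcp_rot: [-3.121, 0.324, 0.013]
wrist_force: [-0.7, 0.2, -1.0]
width: 0.037
grip_force: 0.0
```

```bash
python3 tg.py -40 -76 15; python3 - <<'E'
from h import *;import pickle
s,c=pickle.load(open("w1.pkl","rb"));T=wristT(c,s)
for p in((494,352),(490,430),(485,505)):
    q=onz(c,T,p[0]/1.42,p[1]/1.42,.006);print((R.from_euler('z',.206).apply([*(q[:2]-[.5517,-.2154]),0])*1000).round(1))
E
```

```text
t 21.7 local mm [-44.02 -74.21] z 67.04 F local [-0.7  0.1 -1. ] w 0.037
shift [0.0179 0.0077 0.208 ] turn [-0.0032  0.0109 -0.001 ] rows~ 3
[ -72.2 -105.8    0. ]
[-141.3 -110.     0. ]
[-216.7 -113.6    0. ]
```

Emit:
play_rows(rows=[[[0.012, 0.008, 0], [-0.002, 0.006, 0]], [[0.012, 0.008, 0.08], [-0.002, 0.006, 0]], [[0.012, 0.008, 0.15], [-0.002, 0.006, 0]], [[0.012, 0.008, 0.19], [-0.002, 0.006, 0]], [[0.012, 0.008, 0.205], [-0.002, 0.006, 0]], [[0.012, 0.008, 0.205], [-0.002, 0.006, 0]], [[0.012, 0.008, 0.205], [-0.002, 0.006, 0]]])

```text
time: 22.3
tool_pos: [0.496, -0.2813, 0.016]
tcp_rot: [-3.124, 0.322, 0.006]
wrist_force: [0.2, -0.4, -0.3]
width: -0.001
grip_force: 0.0
```

```bash
python3 tg.py -40 -66 15
```

```text
t 22.3 local mm [-41.06 -75.89] z 16.03 F local [ 0.3 -0.3 -0.3] w -0.001
shift [ 0.0043 -0.0396  0.0041] turn [-0.0006  0.0047  0.0009] rows~ 2
```

Emit:
play_rows(rows=[[[0.004, -0.012, 0.003], [0, 0, 0]], [[0.004, -0.024, 0.003], [0, 0, 0]], [[0.004, -0.036, 0.003], [0, 0, 0]], [[0.004, -0.042, 0.003], [0, 0, 0]], [[0.004, -0.042, 0.003], [0, 0, 0]]])

```text
time: 22.72
tool_pos: [0.4991, -0.2711, 0.0155]
tcp_rot: [-3.124, 0.322, 0.005]
wrist_force: [-0.4, -0.3, 0.0]
width: -0.002
grip_force: 0.0
```

Emit:
play_rows(rows=[[[0, -0.004, 0], [0, 0, 0]], [[0, -0.008, 0], [0, 0, 0]], [[0, -0.012, 0], [0, 0, 0]], [[0, -0.012, 0], [0, 0, 0]]])

```text
time: 23.05
tool_pos: [0.4994, -0.2689, 0.0152]
tcp_rot: [3.125, -0.322, -0.006]
wrist_force: [-0.0, -1.9, 0.8]
width: -0.0
grip_force: 1.1
```

```bash
python3 tg.py -40 -60 15
```

```text
t 23.1 local mm [-40.24 -63.08] z 15.23 F local [ 0.4 -1.9  0.8] w -0.0
shift [ 0.001  -0.0123  0.0009] turn [0.0005 0.0045 0.0007] rows~ 2
```

Emit:
play_rows(rows=[[[0, -0.003, 0], [0, 0, 0]], [[0, -0.006, 0], [0, 0, 0]], [[0, -0.006, 0], [0, 0, 0]]])

```text
time: 23.3
tool_pos: [0.4995, -0.2688, 0.0153]
tcp_rot: [3.123, -0.321, -0.006]
wrist_force: [-3.0, -6.6, 0.1]
width: -0.003
grip_force: 3.7
```

```bash
python3 tg.py -100 -75 65
```

```text
t 23.3 local mm [-40.23 -62.91] z 15.34 F local [-1.6 -7.1  0.1] w -0.003
shift [-0.2398  0.0486 -0.1977] turn [0.003  0.0044 0.0014] rows~ 3
```

Emit:
play_rows(rows=[[[0, 0.02, 0], [0, 0, 0]], [[0, 0.04, 0], [0, 0, 0]], [[0, 0.04, -0.1], [0, 0, 0]], [[0, 0.04, -0.2], [0, 0, 0]], [[-0.15, 0.0, -0.2], [0, 0, 0]], [[-0.26, -0.15, -0.2], [0.003, 0.004, 0.001]], [[-0.26, -0.15, -0.2], [0.003, 0.004, 0.001]], [[-0.26, -0.15, -0.2], [0.003, 0.004, 0.001]]])

```text
time: 23.97
tool_pos: [0.4416, -0.2148, 0.0645]
tcp_rot: [-3.12, 0.322, 0.004]
wrist_force: [1.0, 0.4, -0.4]
width: 0.002
grip_force: 0.0
```

```bash
python3 tg.py -103 -25 15
```

```text
t 24.0 local mm [-107.86  -21.92] z 64.51 F local [ 0.9  0.6 -0.4] w 0.002
shift [0.0201 0.0132 0.1979] turn [-0.0055  0.0041  0.0005] rows~ 3
```

Emit:
play_rows(rows=[[[0.01, 0.013, 0.03], [-0.005, 0.004, 0]], [[0.01, 0.013, 0.09], [-0.005, 0.004, 0]], [[0.01, 0.013, 0.15], [-0.005, 0.004, 0]], [[0.01, 0.013, 0.19], [-0.005, 0.004, 0]], [[0.01, 0.013, 0.197], [-0.005, 0.004, 0]], [[0.01, 0.013, 0.197], [-0.005, 0.004, 0]], [[0.01, 0.013, 0.197], [-0.005, 0.004, 0]]])

```text
time: 24.55
tool_pos: [0.4463, -0.2212, 0.0161]
tcp_rot: [3.123, -0.324, 0.004]
wrist_force: [0.1, 0.7, -0.2]
width: -0.002
grip_force: 0.0
```

```bash
python3 tg.py -93 -25 15
```

```text
t 24.6 local mm [-101.99  -27.27] z 16.11 F local [-0.1  0.7 -0.2] w -0.002
shift [ 0.0359 -0.0091  0.0045] turn [ 0.0015 -0.0034 -0.0011] rows~ 2
```

Emit:
play_rows(rows=[[[0.01, -0.008, 0.003], [0, 0, 0]], [[0.02, -0.008, 0.003], [0, 0, 0]], [[0.03, -0.008, 0.003], [0, 0, 0]], [[0.036, -0.008, 0.003], [0, 0, 0]], [[0.036, -0.008, 0.003], [0, 0, 0]]])

```text
time: 24.97
tool_pos: [0.4558, -0.2209, 0.0159]
tcp_rot: [3.123, -0.323, 0.006]
wrist_force: [0.1, -0.0, 0.1]
width: -0.002
grip_force: 0.0
```

Emit:
play_rows(rows=[[[0.004, 0, 0], [0, 0, 0]], [[0.008, 0, 0], [0, 0, 0]], [[0.01, 0, 0], [0, 0, 0]], [[0.01, 0, 0], [0, 0, 0]]])

```text
time: 25.3
tool_pos: [0.4566, -0.2208, 0.0152]
tcp_rot: [3.124, -0.324, 0.001]
wrist_force: [-3.0, 1.0, 2.4]
width: 0.0
grip_force: 1.4
```

```bash
python3 tg.py -93 -25 15
```

```text
t 25.3 local mm [-91.95 -24.72] z 15.21 F local [-3.2  0.4  2.4] w 0.0
shift [-0.0042  0.0011  0.0008] turn [ 0.0011 -0.0011 -0.0006] rows~ 2
```

Emit:
play_rows(rows=[[[0.004, 0, 0], [0, 0, 0]], [[0.007, 0, 0], [0, 0, 0]], [[0.007, 0, 0], [0, 0, 0]]])

```text
time: 25.55
tool_pos: [0.4571, -0.2208, 0.015]
tcp_rot: [3.125, -0.323, -0.003]
wrist_force: [-6.1, 1.5, 5.7]
width: 0.001
grip_force: 3.4
```

```bash
python3 tg.py -93 -25 15
```

```text
t 25.6 local mm [-91.5  -24.65] z 14.96 F local [-6.2  0.2  5.7] w 0.001
shift [-0.006   0.0014 -0.0002] turn [ 0.0007  0.0024 -0.0004] rows~ 2
```

Emit:
play_rows(rows=[[[-0.02, 0, 0], [0, 0, 0]], [[-0.04, 0, 0], [0, 0, 0]], [[-0.06, 0, -0.1], [0, 0, 0]], [[-0.1, 0, -0.25], [0, 0, 0]], [[-0.14, 0, -0.4], [0, 0, 0]], [[-0.14, 0, -0.42], [0, 0, 0]], [[-0.14, 0, -0.42], [0, 0, 0]], [[-0.14, 0, -0.42], [0, 0, 0]]])

```text
time: 26.22
tool_pos: [0.425, -0.2142, 0.1206]
tcp_rot: [3.123, -0.324, 0.007]
wrist_force: [0.3, -0.2, 0.2]
width: -0.001
grip_force: 0.0
```

```bash
python3 - <<'E'
from workcell import bot,cams;from h import *
import pickle
s=bot.read_state();c=cams.read_camera("wrist");pickle.dump((s,c),open("w7.pkl","wb"));print(s["tool_pos"],s["wrist_force"])
t=cams.read_camera("top");a=pickle.load(open("top0.pkl","rb"))["image"]
d=np.abs(t["image"].astype(int)-a).max(2)>60;n,l,st,ce=cv2.connectedComponentsWithStats(d[:300].astype(np.uint8))
print([st[i].tolist() for i in range(1,n) if st[i,4]>12])
E
sed -e 's/w6.pkl/w7.pkl/' -e 's/^x0,y0,yw=.*/x0,y0,yw=.5517,-.2154,-.206/' -e 's/,\.02,range/,.032,range/' hold.py > hold2.py; python3 hold2.py
```

```text
[ 0.42497945 -0.21424778  0.12058502] [ 0.25553649 -0.17318067  0.19820085]
[[288, 198, 149, 102, 5933], [207, 241, 30, 20, 536], [415, 261, 4, 6, 17], [398, 295, 13, 5, 44]]
plate -y edge [[-10.0, -49.5], [-20.0, -49.3], [-30.0, -49.7], [-40.0, -49.3], [-50.0, -49.0], [-60.0, -49.3], [-70.0, -48.9]]
plate -x edge [[-79.3, -10.0], [-79.3, -20.0], [-79.3, -30.0], [-79.6, -40.0]]
board -y [[10.0, -69.2], [0.0, -69.8], [-10.0, -70.4], [-20.0, -70.4], [-30.0, -70.3], [-40.0, -69.4], [-50.0, -70.6], [-60.0, -70.5], [-70.0, -70.3], [-80.0, -70.8]]
board -x [[-99.3, 10.0], [-99.1, 0.0], [-99.1, -10.0], [-99.1, -20.0], [-99.1, -30.0], [-99.1, -40.0], [-99.1, -50.0]]
board +x [[13.1, 10.0], [13.4, -0.0], [13.3, -10.0], [13.3, -20.0], [13.3, -30.0], [13.3, -40.0], [13.3, -50.0]]
fence x inner top [[-1.0, -10.0], [-0.7, -20.0], [-2.0, -30.0], [-1.5, -40.0]]
fence y stub inner top far [[-68.0, -0.9], [-72.0, -0.7], [-76.0, 0.2]]
plate +x edge [[-0.3, -10.0], [-0.3, -20.0], [-1.4, -30.0], [-0.9, -40.0]]
```

```bash
python3 -c "
from workcell import bot;print(bot.finish_job())"
```

```text
the job is handed in; nothing more can be done
None
```

The job is handed in at about 26 s of the 72 s: the plate tumbled leaf side up onto the deck, the tray is back down flat, and the green-leaf plate sits leaf up on the red-leaf plate, both pushed against the two fences. Camera measurements put the green-leaf plate square and within about 1 mm of the fences; the red plate underneath was not measured after the pushes, and no verdict was returned.

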